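# Put the socket set back in its organiser

### The arm

A 6-joint arm with a two-finger parallel gripper is mounted at the origin on a cart in front of the work surface, level with it; the furniture and walls round the work are solid. World frame = base frame: x ahead of the robot, y to its left, z up, the work surface at z = 0. Lengths are in m, angles in degrees, forces in N, time in s.
With the tool pointing down it reaches from about 0.25 to 0.725 m from the base axis. Payload 9.7 kg.
Tool frame: the origin (TCP) lies between the finger pads; the fingertips stand 25 mm ahead of it and the grasp point (between the pads) lies 6 mm ahead of it; z points along the fingers, y is the line along which they close (so a half turn about z gives the same grasp; the last joint's range is limited). The gripper opens to 85 mm and grips with 20 to 120 N. Pads are 22 mm wide; open, the fingers measure 114 mm over their backs; the gripper's body (76 mm by 85 mm) begins 54 mm behind the grasp point. The pads swing forward as they close: fully open they stand 13 mm farther back than shut.
Start: joints at [-76.662, 4.979, 10.078, 95.1, 0, 90], TCP at [0.127, -0.535, 0.256] pointing down, gripper open.
Joint ranges: [-179.16, 179.16], [-48.56, 103.87], [-65.8, 70.77], [-126.05, 130.52], [-82.76, 87.17], [-180, 180]. Speed limits (degrees/s): [127.2, 127.2, 147.25, 180, 180, 180].

### API

Orientations are given as [roll, pitch, yaw] about the fixed x, y, z axes, in that order (R = Rz(yaw) Ry(pitch) Rx(roll)).
In Python, from workcell import bot, optics gives the robot as it stands (bot), with the cameras (optics).
- The arm moves only by the tool creep_tool, called after "Request:" in YAML: its name, and indented under it one key for each argument. Schema: {"type":"object","properties":{"motion":{"type":"array","items":{"type":"array","items":{"type":"number"},"minItems":5,"maxItems":5},"minItems":1,"maxItems":5},"squeeze":{"type":"number"},"only":{"type":"string"},"quiet":{"type":"boolean"},"lines":{"type":"string"}},"required":["motion"],"additionalProperties":false}. motion is a list of rows, 1 to 5 of them, each of 5 numbers: dx, dy, dz in shares of 0.75 m (1.0 is 0.75 m), then a turn about the tool's z in fractions of the full range, 1 being 90 degrees, then the finger opening in m; each row is the pose to reach, as a shift and turn from the pose commanded when the call began, along the tool's axes at that moment; what a row does not reach only later rows make up. A row lasts 1/12 s, in which the tool goes at most 0.0417 m and 7.16 degrees, less where a joint would pass 70% of its speed; a pose out of reach is approached as far as the arm can. The fingers move at their own pace and stop on an object; squeeze is the grip in N (left out, the last holds). Time passes only in rows, so rows that do not move let the fingers close. The tool returns the time, the measured TCP pose, the force, the opening and the grip force at its end. only (a regular expression) keeps the lines of the reply that match it, lines (a string "A,B") keeps lines A to B, and quiet returns only ok. Input that does not fit is refused with a message, and nothing moves.
- bot.get_obs(): the state, without advancing time (a new reading comes with each control period).
- optics.camera(name): name is "scene" or "top"; returns the picture (400x640x3 uint8, blue, green, red); there is no depth.
- optics.camera_info(name): a dict with "mtx" (3x3 intrinsics, pixels), "k1" (the pictures are not rectified: a ray, as slopes to the right and down, at radius r is drawn at 1 + k1 r^2 times it, then the intrinsics apply), "extrinsics" (4x4, takes a point from camera to world coordinates). Camera axes: x right, y down, z forward; pixel columns grow to the right and rows downward; lengths in m; the calibration is good to about 2 mm. A picture is of the moment at which its call begins. camera_info takes no time and is no camera call.
- bot.job_done(): hands the job in; it is judged then, once.
The state is a dict: "time": time; "q": joint angles; "qd": joint speeds; "joint_efforts": joint torques, N m; "ee_pos": TCP position; "tcp_rot": TCP orientation; "wrist_force": force on the tool from outside, world axes, zero at the start; "torque": the same for the moment, N m; "opening": finger opening in m; "grasp_force": force on a finger pad.
Only numpy, scipy, OpenCV 4.12 (cv2) and the standard library are available. Lean on these libraries where they do the work, as an engineer would, in place of code of your own. Each camera call takes 0.05 s, during which the arm holds its last target. There are 200 camera calls.

### The job

The ratchet and its four sockets were left about the bench after a job; put the set away in the grey organiser. Each socket goes back drive end up, fully down in the one well made for its size, and the ratchet lies flat along the floor of the long bay, drive stud up and either way round, with everything let go and still.

Things in the scene. Friction and masses are not known exactly. Their poses are not given: they have to be found in the camera images.
- socket_small: the smallest of four steel sockets standing drive end up on the bench: a plain cylinder 22 mm across; 40 mm high, square hole in its top; grip it at least 20 mm above its foot. Origin: centre of its underside; z up. Carry clear of the vise (x 0.29 to 0.50, y 0.05 to 0.21, 0.15 high, m) and the tool chest (x over 0.62, y -0.48 to -0.12, 0.25 high).
- socket_medium: the second smallest of four steel sockets standing drive end up on the bench: 32 mm across to the shoulder 18 mm up, then a neck 28 mm across; 42 mm high, square hole in its top; grip it at least 20 mm above its foot. Origin: centre of its underside; z up. Carry clear of the vise (x 0.29 to 0.50, y 0.05 to 0.21, 0.15 high, m) and the tool chest (x over 0.62, y -0.48 to -0.12, 0.25 high).
- socket_large: the second largest of four steel sockets standing drive end up on the bench: 42 mm across to the shoulder 20 mm up, then a neck 34 mm across; 46 mm high, square hole in its top; grip it at least 20 mm above its foot. Origin: centre of its underside; z up. Carry clear of the vise (x 0.29 to 0.50, y 0.05 to 0.21, 0.15 high, m) and the tool chest (x over 0.62, y -0.48 to -0.12, 0.25 high).
- socket_giant: the largest of four steel sockets standing drive end up on the bench: 52 mm across to the shoulder 22 mm up, then a neck 42 mm across; 50 mm high, square hole in its top; grip it at least 20 mm above its foot. Origin: centre of its underside; z up. Carry clear of the vise (x 0.29 to 0.50, y 0.05 to 0.21, 0.15 high, m) and the tool chest (x over 0.62, y -0.48 to -0.12, 0.25 high).
- well_small: fixed square grey plastic block, 70 x 70 x 26 mm, with the smallest round well: 27 mm bore, 16 mm deep, funnelled 4.5 mm wider all round at the mouth. The four blocks stand side by side in one row along y, in any order, on a black base plate with a 9 mm rim. Origin: centre of the block's underside, 4 mm above the bench; z up; well floor at z = 10 mm, block top at 26 mm.
- well_medium: fixed square grey plastic block, 70 x 70 x 26 mm, with the second smallest round well: 37 mm bore, 16 mm deep, funnelled 4.5 mm wider all round at the mouth. The four blocks stand side by side in one row along y, in any order, on a black base plate with a 9 mm rim. Origin: centre of the block's underside, 4 mm above the bench; z up; well floor at z = 10 mm, block top at 26 mm.
- well_large: fixed square grey plastic block, 70 x 70 x 26 mm, with the second largest round well: 47 mm bore, 16 mm deep, funnelled 4.5 mm wider all round at the mouth. The four blocks stand side by side in one row along y, in any order, on a black base plate with a 9 mm rim. Origin: centre of the block's underside, 4 mm above the bench; z up; well floor at z = 10 mm, block top at 26 mm.
- well_giant: fixed square grey plastic block, 70 x 70 x 26 mm, with the largest round well: 57 mm bore, 16 mm deep, funnelled 4.5 mm wider all round at the mouth. The four blocks stand side by side in one row along y, in any order, on a black base plate with a 9 mm rim. Origin: centre of the block's underside, 4 mm above the bench; z up; well floor at z = 10 mm, block top at 26 mm.
- ratchet: ratchet handle lying flat, square drive stud up: 237 mm long along y, 37 mm across the head (y = -86 to -49 mm), 37 mm high at the stud. Black rubber grip 24 mm wide and 27 mm high from y = 0 to +118 mm, thinner steel bar on the -y side. It balances near y = 0 to 20 mm: grip there, across x. Origin: middle of its length, at its underside; z up.
- ratchet_bay: fixed long shallow grey bay, parallel to the row of blocks on its near or far side, 20 mm from its base plate: inside 56 mm across (x), 262 mm long (y), floor 6 mm thick with a black lining, walls 4 mm thick, 22 mm high over the bench; its long walls are cut away to the floor over the middle 120 mm to let fingers in. Origin: centre of its underside, on the bench; z up.

How it is judged (in metres and radians):
At the end, for the whole second after the job is handed in: Each socket stands in its own size's well: within 8 mm of the centre, foot within 4 mm of the well floor, leaning under 0.12 rad. The ratchet is in the bay: within 14 mm across and 18 mm along of its centre, 0.15 rad of its direction, underside under 13 mm, rolled under 0.3 rad. All at rest (horizontal distance between socket_small and well_small below 0.008 m and z of socket_small in the frame of well_small between 0.006 and 0.014 m and angle between each of socket_small, socket_medium, socket_large, socket_giant's own z axis and vertical below 0.12 rad and linear speed of each of socket_small, socket_medium, socket_large, socket_giant, ratchet below 0.02 m/s and horizontal distance between socket_medium and well_medium below 0.008 m and z of socket_medium in the frame of well_medium between 0.006 and 0.014 m and horizontal distance between socket_large and well_large below 0.008 m and z of socket_large in the frame of well_large between 0.006 and 0.014 m and horizontal distance between socket_giant and well_giant below 0.008 m and z of socket_giant in the frame of well_giant between 0.006 and 0.014 m and x of ratchet in the frame of ratchet_bay between -0.014 and 0.014 m and y of ratchet in the frame of ratchet_bay between -0.018 and 0.018 m and z of ratchet in the frame of ratchet_bay below 0.013 m and angle between the y axis of ratchet and the y axis of ratchet_bay, either way round below 0.15 rad and angle between ratchet's own z axis and vertical below 0.3 rad); the robot touches nothing.
It also fails if it takes over 125 s, if anything falls off the work surface, if the arm or the gripper's body presses on something with over 40 N, if the wrist force passes 120 N, or if a joint passes its speed limit or range.

## Working session

There is one attempt and no reset: what is moved stays moved. The work goes in short steps, Python scripts to look and compute and a tool call to move; the robot and the scene stay as the last step left them, time stands still between calls to the robot, and variables do not carry over. Pictures are saved under pics/ and viewed, at most 14 in all, crops included, and the job is handed in when it is done.

```bash
ls; mkdir -p pics; python3 - <<'E'
from workcell import bot, optics
import cv2
for n in ("scene","top"):
    im=optics.camera(n); cv2.imwrite(f"pics/{n}0.png",im)
    i=optics.camera_info(n); print(n,i)
o=bot.get_obs(); print(o)
E
```

```text
pics
workcell.py
scene {'mtx': array([[445.34902599,   0.        , 320.61912754],
       [  0.        , 445.34902599, 196.20874292],
       [  0.        ,   0.        ,   1.        ]]), 'k1': 0.03155209609678698, 'extrinsics': array([[-0.46229511, -0.35491223,  0.81260109, -0.51987359],
       [-0.8864939 ,  0.1640131 , -0.43269882,  0.55766473],
       [ 0.02029288, -0.92040046, -0.39044998,  0.53713745],
       [ 0.        ,  0.        ,  0.        ,  1.        ]])}
top {'mtx': array([[378.99307485,   0.        , 324.24078095],
       [  0.        , 378.99307485, 200.92102286],
       [  0.        ,   0.        ,   1.        ]]), 'k1': -0.08737048009861864, 'extrinsics': array([[-0.0198056 , -0.99521009,  0.09573198,  0.46418386],
       [-0.99975425,  0.02066736,  0.0080185 , -0.01598224],
       [-0.00995862, -0.09554964, -0.99537485,  0.96856325],
       [ 0.        ,  0.        ,  0.        ,  1.        ]])}
{'time': 0.1, 'q': array([-7.66625071e+01,  5.00873157e+00,  1.00386236e+01,  9.50992454e+01,
        8.37250754e-04,  8.99997674e+01]), 'qd': array([ 0.02661488, -0.03991946,  0.06573459,  0.00301975, -0.01991366,
        0.05086901]), 'joint_efforts': array([-1.52193566e-03, -5.21561658e+01,  4.65654767e+01,  1.61244208e-02,
        2.55583944e-05, -2.72725373e-06]), 'ee_pos': array([ 0.12684104, -0.53499488,  0.25564312]), 'tcp_rot': array([-1.79930647e+02, -8.37531674e-04,  1.33377245e+01]), 'wrist_force': array([ 0.68815412, -0.44564998,  0.2053409 ]), 'torque': array([0.02642756, 0.00214724, 0.05875176]), 'grasp_force': 0.0, 'opening': 0.08510704488479137}
```

View pics/scene0.png

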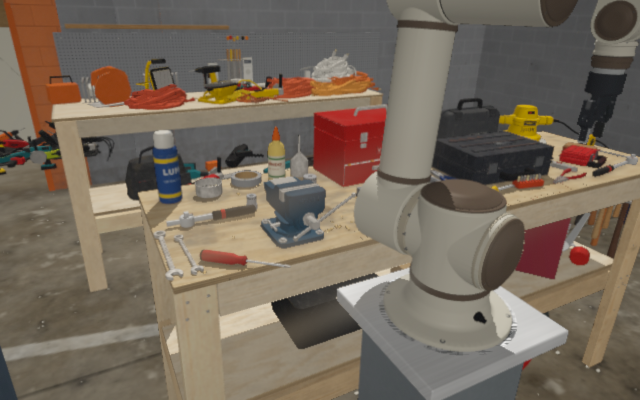

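View pics/top0.png

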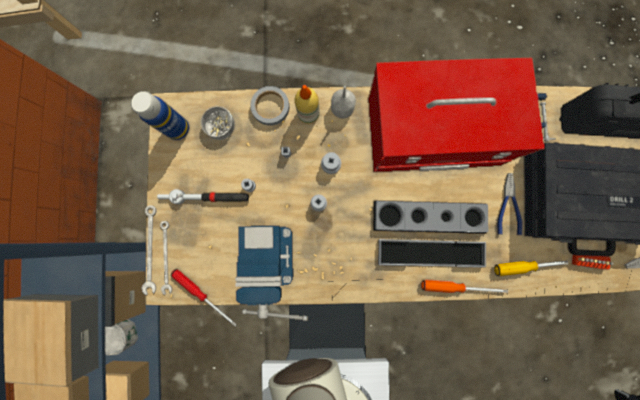

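The scene camera shows the ratchet (about 165–255, 205–225) and the vise. The arm hides the organiser and sockets. The top view shows sockets at about (248,186), (286,151), (331,161) and (318,203), the ratchet along row 198 (160–248), wells in a row at y≈216 (x 391, 418, 447, 475), and the bay centred near (432,253). I'll zoom in.

```bash
python3 - <<'E'
import cv2
im=cv2.imread("pics/top0.png")
a=cv2.resize(im[140:215,150:350],None,fx=4,fy=4,interpolation=cv2.INTER_CUBIC)
b=cv2.resize(im[195:270,340:540],None,fx=4,fy=4,interpolation=cv2.INTER_CUBIC)
cv2.imwrite("pics/c1.png",cv2.vconcat([a,b]))
E
```

```text
(no output)
```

View pics/c1.png

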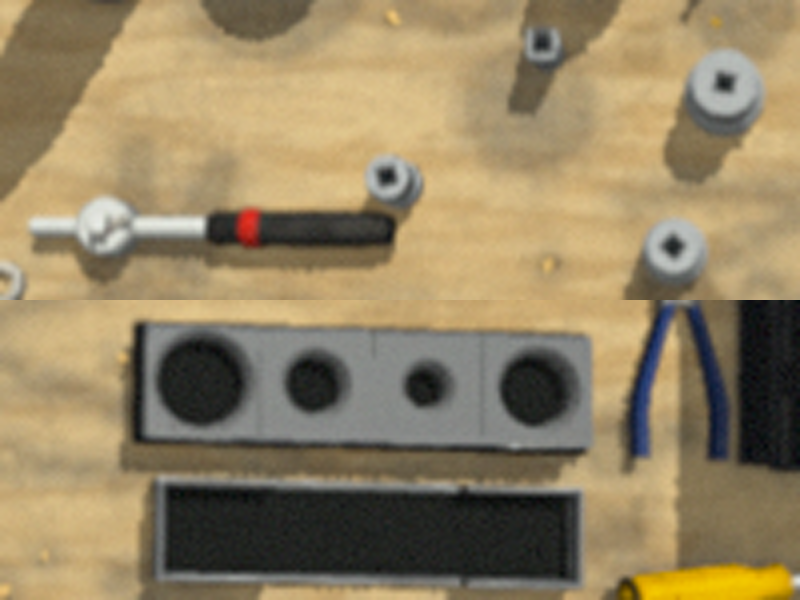

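```bash
cat > h.py <<'E'
import numpy as np, cv2
from scipy.optimize import brentq
from workcell import bot, optics
_c={}
def cam(n):
    if n not in _c: _c[n]=optics.camera_info(n)
    i=_c[n]; return np.array(i["mtx"]),i["k1"],np.array(i["extrinsics"])
def ray(n,u,v):
    K,k,E=cam(n); d=np.array([(u-K[0,2])/K[0,0],(v-K[1,2])/K[1,1]]); s=d.copy()
    for _ in range(20): s=d/(1+k*(s@s))
    return E[:3,3],E[:3,:3]@np.array([s[0],s[1],1])
def onz(n,u,v,z):
    o,d=ray(n,u,v); return (o+d*(z-o[2])/d[2])
def proj(n,p):
    K,k,E=cam(n); c=E[:3,:3].T@(np.asarray(p,float)-E[:3,3]); s=c[:2]/c[2]; s=s*(1+k*(s@s))
    return K[:2,:2]@s+K[:2,2]
def stereo(uv1,uv2,n1="top",n2="scene"):
    o1,d1=ray(n1,*uv1); o2,d2=ray(n2,*uv2)
    A=np.stack([d1,-d2],1); t=np.linalg.lstsq(A,o2-o1,rcond=None)[0]
    a,b=o1+d1*t[0],o2+d2*t[1]; return (a+b)/2,np.linalg.norm(a-b)
def cr(x,y,x0,y0,s=4): return x0+(x+.5)/s-.5,y0+(y+.5)/s-.5
def local(p):  # world point -> shift in tool axes
    from scipy.spatial.transform import Rotation as R
    o=bot.get_obs(); M=R.from_euler("xyz",o["tcp_rot"],degrees=True).as_matrix()
    return np.round(M.T@(np.asarray(p)-o["ee_pos"]),4)
E
python3 - <<'E'
from h import *
np.set_printoptions(precision=4,suppress=True)
A=lambda x,y:cr(x,y,150,140); B=lambda x,y:cr(x,y-300,340,195)
for n,p,z in [("med",(388,178),.042),("small",(542,43),.04),("giant",(725,83),.05),("large",(674,246),.046),
 ("rt_head",(106,224),.03),("rt_left",(30,226),.013),("rt_right",(394,229),.0135),("grip0",(208,227),.0135)]:
    w=onz("top",*A(*p),z); print(n,w,A(*p),proj("scene",w).round(1))
for n,p,z in [("c1",(148,322),.03),("c2",(592,336),.03),("c3",(585,450),.03),("c4",(140,438),.03),("g",(205,381),.03),("m",(318,381),.03),("s",(429,384),.03),("l",(540,388),.03),
 ("b1",(158,480),.022),("b2",(581,490),.022),("b3",(579,584),.022),("b4",(157,578),.022)]:
    w=onz("top",*B(*p),z); print(n,w,B(*p),proj("scene",w).round(1))
E
```

```text
med [0.5992 0.1832 0.042 ] (246.625, 184.125) [251.7 195.2]
small [0.6826 0.0868 0.04  ] (285.125, 150.375) [272.5 181.2]
giant [ 0.6525 -0.0269  0.05  ] (330.875, 160.375) [309.9 175.9]
large [0.5527 0.0064 0.046 ] (318.125, 201.125) [314.8 189.7]
rt_head [0.5757 0.3669 0.03  ] (176.125, 195.625) [188. 214.]
rt_left [0.5776 0.4248 0.013 ] (157.125, 196.125) [165.6 223.8]
rt_right [0.5704 0.1855 0.0135] (248.125, 196.875) [254.8 208.3]
grip0 [0.5743 0.3062 0.0135] (201.625, 196.375) [211.7 215.6]
c1 [ 0.5537 -0.1388  0.03  ] (376.625, 200.125) [356.6 187. ]
c2 [ 0.5391 -0.4196  0.03  ] (487.625, 203.625) [431.  175.3]
c3 [ 0.4677 -0.4109  0.03  ] (485.875, 232.125) [443.8 182.8]
c4 [ 0.4818 -0.1316  0.03  ] (374.625, 229.125) [367.4 195.6]
g [ 0.5162 -0.1731  0.03  ] (390.875, 214.875) [372.7 189.4]
m [ 0.5147 -0.2437  0.03  ] (419.125, 214.875) [392. 186.]
s [ 0.5113 -0.3135  0.03  ] (446.875, 215.625) [410.7 182.9]
l [ 0.5071 -0.3841  0.03  ] (474.625, 216.625) [429. 180.]
b1 [ 0.4557 -0.143   0.022 ] (379.125, 239.625) [375.5 200.7]
b2 [ 0.4427 -0.4104  0.022 ] (484.875, 242.125) [448.9 187.8]
b3 [ 0.3841 -0.4062  0.022 ] (484.375, 265.625) [461.3 194.6]
b4 [ 0.3952 -0.1405  0.022 ] (378.875, 264.125) [386.9 208.7]
```

```bash
cat > ov.py <<'E'
from h import *
def overlay(im,shapes,x0,y0,w,h,s,fn):
    a=cv2.resize(im[y0:y0+h,x0:x0+w],None,fx=s,fy=s,interpolation=cv2.INTER_CUBIC)
    for n,P,col in shapes:
        q=np.array([proj(n,p) for p in P]); q=(q-[x0,y0]+.5)*s-.5
        cv2.polylines(a,[np.round(q*16).astype(int)],True,col,1,cv2.LINE_AA,4)
    cv2.imwrite(fn,a)
def circ(c,r,z): t=np.linspace(0,2*np.pi,60); return [(c[0]+r*np.cos(a),c[1]+r*np.sin(a),z) for a in t]
def rect(c,yaw,lx,ly,z,off=0):
    u=np.array([np.cos(yaw),np.sin(yaw)]); v=np.array([-u[1],u[0]]); c=np.array(c)+off*v
    return [(*(c+a*u*lx/2+b*v*ly/2),z) for a,b in((1,1),(1,-1),(-1,-1),(-1,1))]
E
python3 - <<'E'
from ov import *
im=cv2.imread("pics/top0.png"); yaw=np.radians(-3.0); v=np.array([-np.sin(yaw),np.cos(yaw)])
C=np.array([.5110,-.2770]); S=[]; G=(0,255,0);R=(0,0,255)
for o,b in zip((.105,.035,-.035,-.105),(57,37,27,47)):
    S+=[("top",rect(C,yaw,.07,.07,.030,o),G),("top",circ(C+o*v,b/2e3+.0045,.030),R),("top",circ(C+o*v,b/2e3,.014),(255,255,0))]
Bc=(.4195,-.2752)
S+=[("top",rect(Bc,yaw,.064,.270,.022),G),("top",rect(Bc,yaw,.056,.262,.006),R)]
overlay(im,S,368,195,125,75,6,"pics/o1.png")
E
```

```text
(no output)
```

View pics/o1.png

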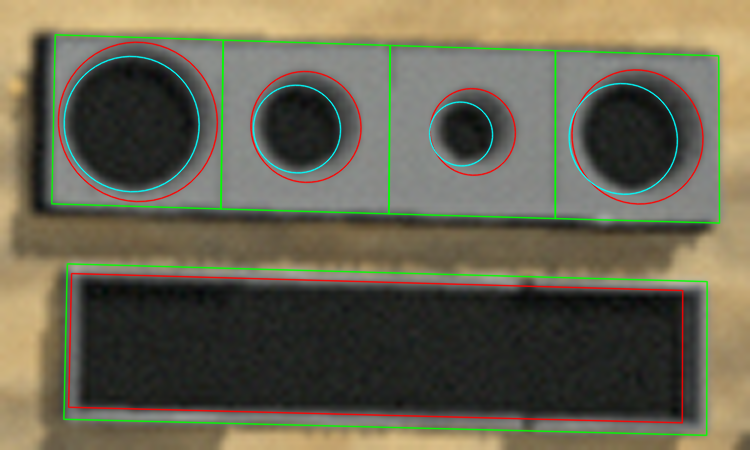

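Model overlay fits: blocks match within about 1 px, and the bay fits within about 1 px. Next, the scene view as a second angle, to check the sockets and ratchet heights.

```bash
python3 - <<'E'
from ov import *
im=cv2.imread("pics/scene0.png"); t=cv2.imread("pics/top0.png"); S=[];T=[]
for c,h,rn,r,sh in [((.5992,.1832),.042,.014,.016,.018),((.6826,.0868),.04,.011,.011,.02),((.6525,-.0269),.05,.021,.026,.022),((.5527,.0064),.046,.017,.021,.020)]:
    for n,L in (("scene",S),("top",T)): L+=[(n,circ(c,rn,h),(0,0,255)),(n,circ(c,r,0),(0,255,0))]
yaw=np.radians(180-1.6); c=np.array((.5742,.3048))
for n,L in (("scene",S),("top",T)):
  v=np.array([-np.sin(yaw),np.cos(yaw)])
  L+=[(n,rect(c,yaw,.024,.118,.027,.059),(0,0,255)),(n,rect(c,yaw,.024,.118,.0,.059),(0,255,0)),(n,circ(c-.0675*v,.0185,.03),(255,255,0)),(n,rect(c,yaw,.01,.237,.013),(255,0,255))]
overlay(im,S,155,160,180,75,4,"pics/o2a.png"); overlay(t,T,150,140,190,75,4,"pics/o2b.png")
a,b=cv2.imread("pics/o2a.png"),cv2.imread("pics/o2b.png"); b=cv2.copyMakeBorder(b,0,0,0,0,0)[:, :720]; cv2.imwrite("pics/o2.png",cv2.vconcat([a,b]))
E
```

```text
(no output)
```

View pics/o2.png

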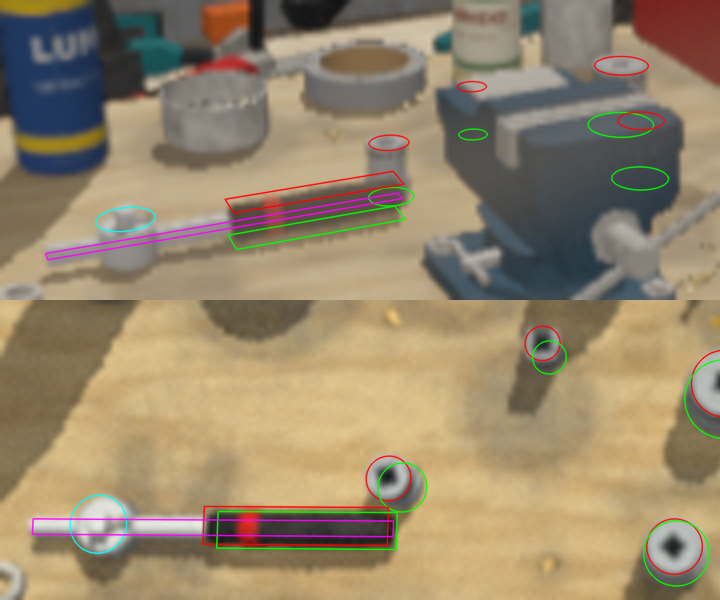

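Second view confirms medium and giant top heights, and the ratchet: the red and cyan outlines sit on the real rims, within 2 px. Ratchet centre is about (0.5737, 0.3015), with its head toward +y. First I'll go above socket_medium.

The manual's scale: shifts go in shares of 0.75 m and turns go in shares of 90 degrees. Converting my numbers, 0.132 m is 0.176, -0.123 m is -0.164, 13.34 degrees is 0.1482.

Request:
creep_tool:
  motion:
    - [0.176, -0.164, 0, 0.1482, 0.06]
    - [0.176, -0.164, 0, 0.1482, 0.06]
    - [0.176, -0.164, 0, 0.1482, 0.06]
    - [0.176, -0.164, 0, 0.1482, 0.06]
    - [0.176, -0.164, 0, 0.1482, 0.06]
  squeeze: 60

```text
time: 0.52
ee_pos: [0.2284, -0.3816, 0.2565]
tcp_rot: [-180.0, -0.0, 0.1]
wrist_force: [-0.8, -0.1, 0.1]
opening: 0.0603
grasp_force: 0.0
```

Request:
creep_tool:
  motion:
    - [0.124, -0.1893, 0, 0, 0.06]
    - [0.124, -0.1893, 0, 0, 0.06]
    - [0.124, -0.1893, 0, 0, 0.06]
    - [0.124, -0.1893, 0, 0, 0.06]
    - [0.124, -0.1893, 0, 0, 0.06]

```text
time: 0.93
ee_pos: [0.3224, -0.2384, 0.2563]
tcp_rot: [-179.9, -0.1, 0.3]
wrist_force: [0.4, -0.8, 0.5]
opening: 0.0601
grasp_force: 0.0
```

Request:
creep_tool:
  motion:
    - [0.124, -0.1893, 0, 0, 0.06]
    - [0.124, -0.1893, 0, 0, 0.06]
    - [0.124, -0.1893, 0, 0, 0.06]
    - [0.124, -0.1893, 0, 0, 0.06]
    - [0.124, -0.1893, 0, 0, 0.06]

```text
time: 1.35
ee_pos: [0.4152, -0.0965, 0.2556]
tcp_rot: [-179.9, 0.0, 0.3]
wrist_force: [-0.4, -0.6, 0.6]
opening: 0.0601
grasp_force: 0.0
```

Request:
creep_tool:
  motion:
    - [0.124, -0.1893, 0, 0, 0.06]
    - [0.124, -0.1893, 0, 0, 0.06]
    - [0.124, -0.1893, 0, 0, 0.06]
    - [0.124, -0.1893, 0, 0, 0.06]
    - [0.124, -0.1893, 0, 0, 0.06]

```text
time: 1.77
ee_pos: [0.5089, 0.0216, 0.2548]
tcp_rot: [-179.0, 0.1, 2.0]
wrist_force: [0.3, -0.2, 0.1]
opening: 0.0599
grasp_force: 0.0
```

Request:
creep_tool:
  motion:
    - [0.124, -0.1893, 0.1333, 0, 0.06]
    - [0.124, -0.1893, 0.1333, 0, 0.06]
    - [0.124, -0.1893, 0.1333, 0, 0.06]
    - [0.124, -0.1893, 0.1333, 0, 0.06]
    - [0.124, -0.1893, 0.1333, 0, 0.06]

```text
time: 2.18
ee_pos: [0.5859, 0.0613, 0.1738]
tcp_rot: [-177.6, 0.2, 5.0]
wrist_force: [-0.7, 0.2, -0.7]
opening: 0.0601
grasp_force: 0.0
```

Request:
creep_tool:
  motion:
    - [0, 0, 0, 0, 0.06]
    - [0, 0, 0, 0, 0.06]

```text
time: 2.35
ee_pos: [0.5851, 0.0611, 0.1751]
tcp_rot: [-177.6, 0.2, 5.0]
wrist_force: [-1.3, -0.1, 0.7]
opening: 0.0597
grasp_force: 0.0
```

```bash
python3 -c "
from workcell import bot, optics
print(bot.get_obs()['q'].round(1))"
```

```text
[  4.9   9.5   6.1  86.7   2.4 179.9]
```

q6 reached its limit (q6 = q1 + 180 − yaw), so I'll work at yaw ≈ 90 instead.

Scaled: -0.03 m is -0.04, -35 degrees is -0.3889.

Request:
creep_tool:
  motion:
    - [0, 0, -0.04, -0.3889, 0.06]
    - [0, 0, -0.04, -0.3889, 0.06]
    - [0, 0, -0.04, -0.3889, 0.06]
    - [0, 0, -0.04, -0.3889, 0.06]
    - [0, 0, -0.04, -0.3889, 0.06]

```text
time: 2.77
ee_pos: [0.5853, 0.0597, 0.2076]
tcp_rot: [-178.1, -1.4, 40.3]
wrist_force: [-0.2, -0.0, 0.4]
opening: 0.0601
grasp_force: 0.0
```

Request:
creep_tool:
  motion:
    - [0, 0, 0, -0.3333, 0.06]
    - [0, 0, 0, -0.3333, 0.06]
    - [0, 0, 0, -0.3333, 0.06]
    - [0, 0, 0, -0.3333, 0.06]
    - [0, 0, 0, -0.3333, 0.06]

```text
time: 3.18
ee_pos: [0.5853, 0.0597, 0.2074]
tcp_rot: [-179.0, -2.2, 70.3]
wrist_force: [0.6, 0.1, -0.0]
opening: 0.0597
grasp_force: 0.0
```

```bash
python3 -c "
from h import *
print(bot.get_obs()['q'].round(1), local((.5992,.1832,.12)))"
```

```text
[  4.8   9.5   9.6  90.1   2.4 114.5] [ 0.1175 -0.027   0.0924]
```

Scaled: 0.118 m is 0.1573, -0.027 m is -0.036, -35 degrees is -0.3889.

Request:
creep_tool:
  motion:
    - [0.1573, -0.036, 0.0267, -0.3889, 0.06]
    - [0.1573, -0.036, 0.0267, -0.3889, 0.06]
    - [0.1573, -0.036, 0.0267, -0.3889, 0.06]
    - [0.1573, -0.036, 0.0267, -0.3889, 0.06]
    - [0.1573, -0.036, 0.0267, -0.3889, 0.06]

```text
time: 3.6
ee_pos: [0.6, 0.1831, 0.1911]
tcp_rot: [179.6, -2.4, 105.3]
wrist_force: [-0.0, -0.9, 0.1]
opening: 0.0604
grasp_force: 0.0
```

Request:
creep_tool:
  motion:
    - [0, 0, 0, -0.3889, 0.06]
    - [0, 0, 0, -0.3889, 0.06]
    - [0, 0, 0, -0.3889, 0.06]
    - [0, 0, 0, -0.3889, 0.06]
    - [0, 0, 0, -0.3889, 0.06]

```text
time: 4.02
ee_pos: [0.6004, 0.1808, 0.192]
tcp_rot: [178.3, -1.7, 140.2]
wrist_force: [-0.2, 0.2, -0.2]
opening: 0.0598
grasp_force: 0.0
```

Request:
creep_tool:
  motion:
    - [0, 0, 0, -0.2222, 0.06]
    - [0, 0, 0, -0.2222, 0.06]
    - [0, 0, 0, -0.2222, 0.06]
    - [0, 0, 0, -0.2222, 0.06]

```text
time: 4.35
ee_pos: [0.6004, 0.1808, 0.1919]
tcp_rot: [177.8, -1.0, 160.1]
wrist_force: [0.8, -0.7, 0.6]
opening: 0.0598
grasp_force: 0.0
```

```bash
python3 -c "
from h import *
print(bot.get_obs()['q'].round(1), local((.5992,.1832,.12)), local((.5992,.1832,.045)))"
```

```text
[15.8 14.4 13.6 88.8  2.4 35.7] [ 0.0007 -0.0009  0.0719] [-0.0006 -0.0038  0.1469]
```

Scaled: 0.11 m is 0.1467, -0.002 m is -0.0027.

Request:
creep_tool:
  motion:
    - [0, -0.0027, 0.1467, 0, 0.06]
    - [0, -0.0027, 0.1467, 0, 0.06]
    - [0, -0.0027, 0.1467, 0, 0.06]
    - [0, -0.0027, 0.1467, 0, 0.06]
    - [0, -0.0027, 0.1467, 0, 0.06]

```text
time: 4.77
ee_pos: [0.5986, 0.1836, 0.0808]
tcp_rot: [177.9, -1.2, 159.8]
wrist_force: [-0.2, 0.4, 1.7]
opening: 0.0602
grasp_force: 0.0
```

Request:
creep_tool:
  motion:
    - [0, -0.002, 0.0493, 0, 0.06]
    - [0, -0.002, 0.0493, 0, 0.06]
    - [0, -0.002, 0.0493, 0, 0.06]

```text
time: 5.02
ee_pos: [0.5988, 0.1841, 0.0454]
tcp_rot: [177.9, -1.1, 159.9]
wrist_force: [-0.6, 0.5, 0.4]
opening: 0.0598
grasp_force: 0.0
```

Request:
creep_tool:
  motion:
    - [0, 0, 0, 0, 0.02]
    - [0, 0, 0, 0, 0.02]
    - [0, 0, 0, 0, 0.02]
    - [0, 0, 0, 0, 0.02]
    - [0, 0, 0, 0, 0.02]
  squeeze: 60

```text
time: 5.43
ee_pos: [0.6, 0.1844, 0.0469]
tcp_rot: [177.7, -0.9, 160.0]
wrist_force: [-1.6, -0.4, 8.3]
opening: 0.0258
grasp_force: 58.7
```

Request:
creep_tool:
  motion:
    - [0, 0, 0, 0, 0.02]
    - [0, 0, 0, 0, 0.02]
    - [0, 0, 0, 0, 0.02]

```text
time: 5.68
ee_pos: [0.5999, 0.1844, 0.0469]
tcp_rot: [177.7, -0.9, 160.0]
wrist_force: [-1.7, -1.2, 8.9]
opening: 0.0259
grasp_force: 58.7
```

Request:
creep_tool:
  motion:
    - [0, 0, -0.2133, 0, 0.02]
    - [0, 0, -0.2133, 0, 0.02]
    - [0, 0, -0.2133, 0, 0.02]
    - [0, 0, -0.2133, 0, 0.02]
    - [0, 0, -0.2133, 0, 0.02]

```text
time: 6.1
ee_pos: [0.6015, 0.1779, 0.2137]
tcp_rot: [177.4, -0.5, 160.0]
wrist_force: [0.5, 0.5, -0.6]
opening: 0.0262
grasp_force: 59.8
```

```bash
python3 - <<'E'
from h import *
s=optics.camera("scene");cv2.imwrite("pics/s1.png",s)
p=proj("scene",bot.get_obs()["ee_pos"]);print(p)
x,y=int(p[0])-60,max(0,int(p[1])-60)
cv2.imwrite("pics/s1c.png",cv2.resize(s[y:y+120,x:x+120],None,fx=4,fy=4,interpolation=cv2.INTER_CUBIC))
E
```

```text
[250.86019148 137.35168209]
```

View pics/s1c.png

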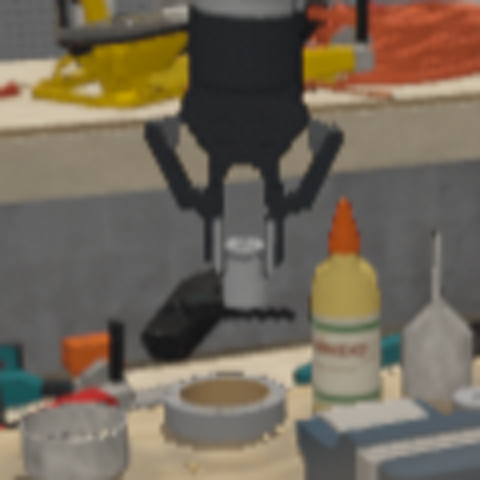

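Held upright with the fingertips just above its shoulder (scene crop, around 245,270). On to the medium well.

```bash
python3 -c "
from h import *
print(local((.5135,-.2418,.215)))"
```

```text
[-0.061  -0.4237 -0.0241]
```

Scaled: -0.141 m is -0.188, -0.008 m is -0.0107.

Request:
creep_tool:
  motion:
    - [-0.0267, -0.188, -0.0107, 0, 0.02]
    - [-0.0267, -0.188, -0.0107, 0, 0.02]
    - [-0.0267, -0.188, -0.0107, 0, 0.02]
    - [-0.0267, -0.188, -0.0107, 0, 0.02]

```text
time: 6.48
ee_pos: [0.5687, 0.0345, 0.2057]
tcp_rot: [177.9, -1.1, 159.9]
wrist_force: [-1.0, 0.0, -1.8]
opening: 0.0258
grasp_force: 59.8
```

Request:
creep_tool:
  motion:
    - [-0.0267, -0.188, -0.0107, 0, 0.02]
    - [-0.0267, -0.188, -0.0107, 0, 0.02]
    - [-0.0267, -0.188, -0.0107, 0, 0.02]
    - [-0.0267, -0.188, -0.0107, 0, 0.02]

```text
time: 6.82
ee_pos: [0.5392, -0.1053, 0.2079]
tcp_rot: [177.9, -1.1, 159.9]
wrist_force: [0.3, -0.4, -1.4]
opening: 0.026
grasp_force: 59.8
```

Request:
creep_tool:
  motion:
    - [-0.028, -0.1893, -0.0107, 0, 0.02]
    - [-0.028, -0.1893, -0.0107, 0, 0.02]
    - [-0.028, -0.1893, -0.0107, 0, 0.02]
    - [-0.028, -0.1893, -0.0107, 0, 0.02]
    - [-0.028, -0.1893, -0.0107, 0, 0.02]

```text
time: 7.23
ee_pos: [0.5106, -0.246, 0.2097]
tcp_rot: [177.9, -1.1, 159.8]
wrist_force: [-0.1, 0.8, -0.5]
opening: 0.026
grasp_force: 59.9
```

```bash
python3 -c "
from h import *
print(bot.get_obs()['q'].round(1),local((.5135,-.2418,.10)),local((.5135,-.2418,.062)))"
```

```text
[-26.6   7.9   8.   91.5   2.   -6.4] [-0.0034  0.0009  0.1097] [-0.0042 -0.0005  0.1477]
```

Scaled: 0.11 m is 0.1467, -0.0035 m is -0.0047.

Request:
creep_tool:
  motion:
    - [-0.0047, 0.0013, 0.1467, 0, 0.02]
    - [-0.0047, 0.0013, 0.1467, 0, 0.02]
    - [-0.0047, 0.0013, 0.1467, 0, 0.02]
    - [-0.0047, 0.0013, 0.1467, 0, 0.02]
    - [-0.0047, 0.0013, 0.1467, 0, 0.02]

```text
time: 7.65
ee_pos: [0.5142, -0.2372, 0.0998]
tcp_rot: [177.8, -1.3, 160.1]
wrist_force: [-0.2, -0.3, -0.4]
opening: 0.0261
grasp_force: 59.8
```

```bash
python3 -c "
from h import *
print(local((.5135,-.2418,.063)))"
```

```text
[-0.0017 -0.006   0.0365]
```

Scaled: 0.02 m is 0.0267, -0.006 m is -0.008.

Request:
creep_tool:
  motion:
    - [-0.0013, -0.008, 0.0267, 0, 0.02]
    - [-0.0013, -0.008, 0.0267, 0, 0.02]
    - [-0.0013, -0.008, 0.0267, 0, 0.02]

```text
time: 7.9
ee_pos: [0.5143, -0.2433, 0.0822]
tcp_rot: [177.8, -1.0, 160.0]
wrist_force: [-0.0, 0.2, -0.9]
opening: 0.0259
grasp_force: 59.8
```

```bash
python3 -c "
from h import *
print(local((.5135,-.2418,.063)))"
```

```text
[0.0009 0.0004 0.0192]
```

Scaled: 0.019 m is 0.0253, 0.01 m is 0.0133.

Request:
creep_tool:
  motion:
    - [0.0013, 0.0007, 0.0133, 0, 0.02]
    - [0.0013, 0.0007, 0.0253, 0, 0.02]
    - [0.0013, 0.0007, 0.0253, 0, 0.02]
    - [0.0013, 0.0007, 0.0253, 0, 0.02]

```text
time: 8.23
ee_pos: [0.5132, -0.2415, 0.0622]
tcp_rot: [177.8, -1.0, 160.0]
wrist_force: [0.3, 0.9, -1.5]
opening: 0.0263
grasp_force: 64.5
```

Request:
creep_tool:
  motion:
    - [0, 0, 0, 0, 0.045]
    - [0, 0, 0, 0, 0.045]
    - [0, 0, 0, 0, 0.045]
    - [0, 0, 0, 0, 0.045]

```text
time: 8.57
ee_pos: [0.5132, -0.2417, 0.0619]
tcp_rot: [177.8, -1.0, 160.0]
wrist_force: [0.8, 0.4, 0.1]
opening: 0.045
grasp_force: 0.0
```

Request:
creep_tool:
  motion:
    - [0, 0, -0.1333, 0, 0.06]
    - [0, 0, -0.1333, 0, 0.06]
    - [0, 0, -0.1333, 0, 0.06]
    - [0, 0, -0.1333, 0, 0.06]

```text
time: 8.9
ee_pos: [0.5152, -0.2467, 0.167]
tcp_rot: [177.9, -0.6, 160.0]
wrist_force: [-0.1, 0.1, 0.4]
opening: 0.0601
grasp_force: 0.0
```

Scaled: 0.15 m is 0.2, 0.05 m is 0.0667, 35.7 degrees is 0.3967.

Request:
creep_tool:
  motion:
    - [0, 0.0667, -0.0533, 0.3967, 0.06]
    - [0, 0.1333, -0.0533, 0.3967, 0.06]
    - [0, 0.2, -0.0533, 0.3967, 0.06]
    - [0, 0.2, -0.0533, 0.3967, 0.06]
    - [0, 0.2, -0.0533, 0.3967, 0.06]

```text
time: 9.32
ee_pos: [0.5665, -0.1017, 0.2074]
tcp_rot: [178.7, -2.1, 125.5]
wrist_force: [0.2, 0.8, 0.6]
opening: 0.0599
grasp_force: 0.0
```

Request:
creep_tool:
  motion:
    - [0, 0, 0, 0.3967, 0.06]
    - [0, 0, 0, 0.3967, 0.06]
    - [0, 0, 0, 0.3967, 0.06]
    - [0, 0, 0, 0.3967, 0.06]
    - [0, 0, 0, 0.3967, 0.06]

```text
time: 9.73
ee_pos: [0.5648, -0.1064, 0.2064]
tcp_rot: [-179.7, -2.4, 89.5]
wrist_force: [-0.5, -0.3, -1.2]
opening: 0.0602
grasp_force: 0.0
```

```bash
python3 -c "
from h import *
print(bot.get_obs()['q'].round(1),local((.5737,.2915,.20)))
cv2.imwrite('pics/t1.png',optics.camera('top')[190:280,365:495])
im=cv2.imread('pics/t1.png');cv2.imwrite('pics/t1.png',cv2.resize(im,None,fx=5,fy=5,interpolation=cv2.INTER_CUBIC))"
```

```text
[-11.7   8.4   8.3  90.7   2.3  78.7] [0.3974 0.0059 0.023 ]
```

View pics/t1.png

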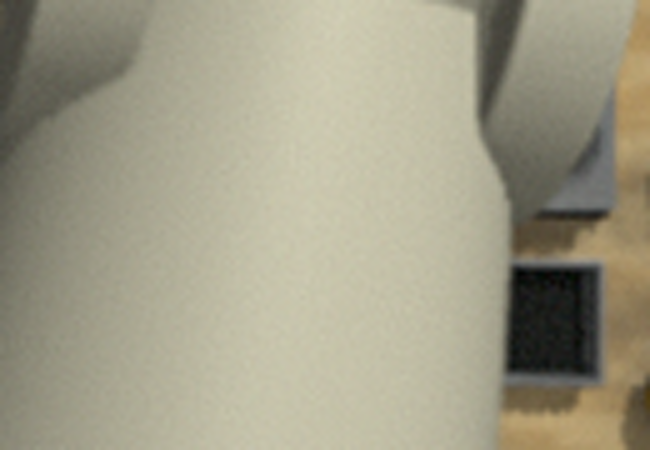

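The arm hides the wells from above here, so I'll check once over the ratchet.

Scaled: 0.2 m is 0.2667, 0.012 m is 0.016.

Request:
creep_tool:
  motion:
    - [0.2667, 0.004, 0.016, 0, 0.06]
    - [0.2667, 0.004, 0.016, 0, 0.06]
    - [0.2667, 0.004, 0.016, 0, 0.06]
    - [0.2667, 0.004, 0.016, 0, 0.06]
    - [0.2667, 0.004, 0.016, 0, 0.06]

```text
time: 10.2
ee_pos: [0.5678, 0.0963, 0.203]
tcp_rot: [-179.7, -2.4, 90.1]
wrist_force: [0.9, -0.3, -1.3]
opening: 0.0598
grasp_force: 0.0
```

Request:
creep_tool:
  motion:
    - [0.2627, 0.004, 0.016, 0.0111, 0.06]
    - [0.2627, 0.004, 0.016, 0.0111, 0.06]
    - [0.2627, 0.004, 0.016, 0.0111, 0.06]
    - [0.2627, 0.004, 0.016, 0.0111, 0.06]
    - [0.2627, 0.004, 0.016, 0.0111, 0.06]

```text
time: 10.62
ee_pos: [0.5709, 0.2942, 0.1988]
tcp_rot: [-179.7, -2.4, 89.2]
wrist_force: [0.8, -0.2, -0.3]
opening: 0.06
grasp_force: 0.0
```

Request:
creep_tool:
  motion:
    - [0, 0, 0, 0, 0.06]

```text
time: 10.7
ee_pos: [0.5706, 0.2963, 0.198]
tcp_rot: [-179.6, -2.4, 89.3]
wrist_force: [0.4, -0.5, -1.3]
opening: 0.0602
grasp_force: 0.0
```

```bash
python3 -c "
from h import *
print(bot.get_obs()['q'].round(1),local((.5737,.2915,.1)),local((.5737,.2915,.031)))
im=optics.camera('top');cv2.imwrite('pics/t2f.png',im)
cv2.imwrite('pics/t2.png',cv2.resize(im[190:280,365:495],None,fx=5,fy=5,interpolation=cv2.INTER_CUBIC))"
```

```text
[ 26.5  16.4  16.8  89.6   2.3 117.2] [-0.0089  0.0038  0.0976] [-0.0118  0.0043  0.1666]
```

View pics/t2.png

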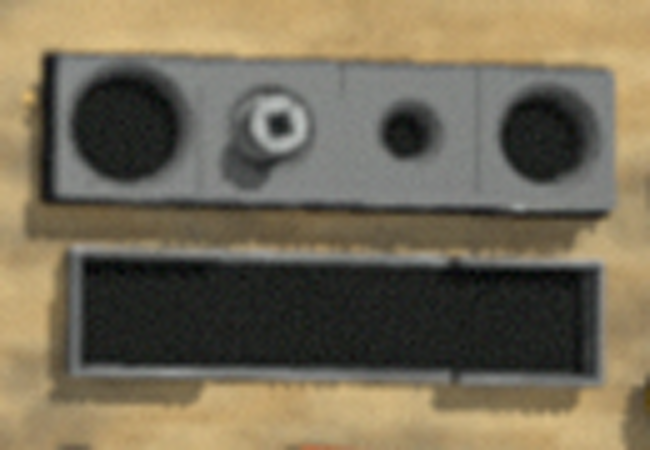

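socket_medium stands in its well (top at crop 280,123). Now grasp the ratchet.

Scaled: 0.098 m is 0.1307, -0.009 m is -0.012, 1 degrees is 0.0111.

```bash
python3 -c "
from h import *
print(proj('top',(.513,-.2428,.056)),cr(280,123,365,190,5))"
```

```text
[421.35640306 214.94780077] (420.6, 214.2)
```

Request:
creep_tool:
  motion:
    - [-0.012, 0.0047, 0.1307, 0, 0.06]
    - [-0.012, 0.0047, 0.1307, 0, 0.06]
    - [-0.012, 0.0047, 0.1307, 0, 0.06]
    - [-0.012, 0.0047, 0.1307, 0, 0.06]
    - [-0.012, 0.0047, 0.1307, 0.0111, 0.06]

```text
time: 11.17
ee_pos: [0.5741, 0.285, 0.1009]
tcp_rot: [-179.6, -2.3, 87.9]
wrist_force: [-0.0, -0.2, 1.2]
opening: 0.0602
grasp_force: 0.0
```

```bash
python3 -c "
from h import *
print(local((.5737,.2915,.031)))"
```

```text
[ 0.0036 -0.0001  0.0701]
```

Scaled: 0.069 m is 0.092, 0.06 m is 0.08.

Request:
creep_tool:
  motion:
    - [0.004, 0, 0.0467, 0, 0.06]
    - [0.004, 0, 0.08, 0, 0.06]
    - [0.004, 0, 0.092, 0, 0.06]
    - [0.004, 0, 0.092, 0, 0.06]

```text
time: 11.5
ee_pos: [0.5739, 0.2915, 0.032]
tcp_rot: [-179.6, -2.3, 87.9]
wrist_force: [-0.7, 0.1, -0.3]
opening: 0.0599
grasp_force: 0.0
```

Request:
creep_tool:
  motion:
    - [0, 0, 0, 0, 0.01]
    - [0, 0, 0, 0, 0.01]
    - [0, 0, 0, 0, 0.01]
    - [0, 0, 0, 0, 0.01]
    - [0, 0, 0, 0, 0.01]
  squeeze: 80

```text
time: 11.92
ee_pos: [0.5752, 0.2924, 0.0352]
tcp_rot: [-179.8, -2.5, 87.9]
wrist_force: [-1.8, -1.1, 7.6]
opening: 0.0201
grasp_force: 78.5
```

Request:
creep_tool:
  motion:
    - [0, 0, 0, 0, 0.01]
    - [0, 0, 0, 0, 0.01]
    - [0, 0, 0, 0, 0.01]

```text
time: 12.17
ee_pos: [0.5752, 0.2924, 0.0352]
tcp_rot: [-179.8, -2.5, 87.9]
wrist_force: [-2.9, -2.0, 8.9]
opening: 0.02
grasp_force: 78.5
```

Scaled: -0.15 m is -0.2, -0.1 m is -0.1333.

Request:
creep_tool:
  motion:
    - [0, 0, -0.08, 0, 0.01]
    - [0, 0, -0.1333, 0, 0.01]
    - [0, 0, -0.2, 0, 0.01]
    - [0, 0, -0.2, 0, 0.01]
    - [0, 0, -0.2, 0, 0.01]

```text
time: 12.58
ee_pos: [0.5768, 0.2863, 0.1901]
tcp_rot: [179.8, -2.6, 87.9]
wrist_force: [0.7, 0.7, -5.0]
opening: 0.0203
grasp_force: 81.3
```

```bash
python3 - <<'E'
from h import *
s=optics.camera("scene");p=proj("scene",bot.get_obs()["ee_pos"]);print(p,local((.55,0,.19)))
x,y=max(0,int(p[0])-70),max(0,int(p[1])-50)
cv2.imwrite("pics/s2c.png",cv2.resize(s[y:y+110,x:x+140],None,fx=4,fy=4,interpolation=cv2.INTER_CUBIC))
E
```

```text
[214.21343049 153.21163037] [-0.2864 -0.0156 -0.0166]
```

View pics/s2c.png

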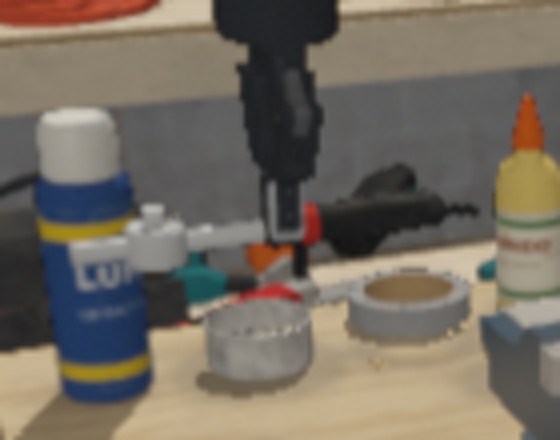

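Ratchet hangs level, gripped just behind the red ring. Carrying it to the bay.

Scaled: -0.19 m is -0.2533, -0.018 m is -0.024.

Request:
creep_tool:
  motion:
    - [-0.2533, -0.0053, -0.024, 0, 0.01]
    - [-0.2533, -0.0053, -0.024, 0, 0.01]
    - [-0.2533, -0.0053, -0.024, 0, 0.01]
    - [-0.2533, -0.0053, -0.024, 0, 0.01]
    - [-0.2533, -0.0053, -0.024, 0, 0.01]

```text
time: 13.05
ee_pos: [0.5626, 0.0918, 0.1901]
tcp_rot: [-179.4, -2.3, 87.8]
wrist_force: [1.4, 0.9, -6.1]
opening: 0.02
grasp_force: 81.2
```

Request:
creep_tool:
  motion:
    - [-0.2533, -0.0053, -0.024, 0, 0.01]
    - [-0.2533, -0.0053, -0.024, 0, 0.01]
    - [-0.2533, -0.0053, -0.024, 0, 0.01]
    - [-0.2533, -0.0053, -0.024, 0, 0.01]
    - [-0.2533, -0.0053, -0.024, 0, 0.01]

```text
time: 13.47
ee_pos: [0.5518, -0.0985, 0.2002]
tcp_rot: [-179.5, -2.3, 87.8]
wrist_force: [1.4, 0.5, -6.0]
opening: 0.02
grasp_force: 81.2
```

Request:
creep_tool:
  motion:
    - [-0.2533, -0.0053, -0.0133, 0, 0.01]
    - [-0.2533, -0.0053, -0.0133, 0, 0.01]
    - [-0.2533, -0.0053, -0.0133, 0, 0.01]
    - [-0.2533, -0.0053, -0.0133, 0, 0.01]
    - [-0.2533, -0.0053, -0.0133, 0, 0.01]

```text
time: 13.88
ee_pos: [0.5408, -0.2886, 0.2017]
tcp_rot: [-179.4, -2.4, 87.8]
wrist_force: [-0.1, 0.3, -6.7]
opening: 0.0199
grasp_force: 81.2
```

Request:
creep_tool:
  motion:
    - [0, -0.16, 0, 0.0067, 0.01]
    - [0, -0.16, 0, 0.0067, 0.01]
    - [0, -0.16, 0, 0.0067, 0.01]
    - [0, -0.16, 0, 0.0067, 0.01]
    - [0, -0.16, 0, 0.0067, 0.01]

```text
time: 14.3
ee_pos: [0.4203, -0.2803, 0.2036]
tcp_rot: [-179.5, -2.4, 87.2]
wrist_force: [0.7, 0.4, -5.9]
opening: 0.0197
grasp_force: 81.9
```

```bash
python3 -c "
from h import *
print(bot.get_obs()['q'].round(1),local((.4195,-.2855,.1)))"
```

```text
[-34.6  -0.3  -1.2  90.8   1.8  58.1] [-0.0096  0.0004  0.1033]
```

Scaled: 0.103 m is 0.1373, -0.0095 m is -0.0127.

Request:
creep_tool:
  motion:
    - [-0.0127, 0.0007, 0.1373, 0, 0.01]
    - [-0.0127, 0.0007, 0.1373, 0, 0.01]
    - [-0.0127, 0.0007, 0.1373, 0, 0.01]
    - [-0.0127, 0.0007, 0.1373, 0, 0.01]
    - [-0.0127, 0.0007, 0.1373, 0, 0.01]

```text
time: 14.72
ee_pos: [0.4216, -0.285, 0.1007]
tcp_rot: [-179.5, -2.5, 87.3]
wrist_force: [-0.1, 0.3, -5.5]
opening: 0.0196
grasp_force: 81.9
```

```bash
python3 -c "
from h import *
print(local((.4195,-.2855,.044)))"
```

```text
[-0.003  -0.0015  0.0566]
```

The manual's scale: shifts go in shares of 0.75 m and turns go in shares of 90 degrees. Converting my numbers, 0.056 m is 0.0747, 0.05 m is 0.0667.

Request:
creep_tool:
  motion:
    - [-0.004, -0.002, 0.0267, 0, 0.01]
    - [-0.004, -0.002, 0.0533, 0, 0.01]
    - [-0.004, -0.002, 0.0667, 0, 0.01]
    - [-0.004, -0.002, 0.0747, 0, 0.01]
    - [-0.004, -0.002, 0.0747, 0, 0.01]

```text
time: 15.13
ee_pos: [0.4202, -0.2862, 0.0462]
tcp_rot: [-179.6, -2.4, 87.3]
wrist_force: [0.1, 0.5, -6.2]
opening: 0.0199
grasp_force: 81.8
```

Request:
creep_tool:
  motion:
    - [0, 0, 0, 0, 0.01]

```text
time: 15.22
ee_pos: [0.4206, -0.2866, 0.0473]
tcp_rot: [-179.7, -2.3, 87.3]
wrist_force: [-0.4, -0.6, -4.7]
opening: 0.02
grasp_force: 81.9
```

Scaled: 0.005 m is 0.0067, 0.003 m is 0.004.

Request:
creep_tool:
  motion:
    - [0, -0.0013, 0.004, 0, 0.01]
    - [0, -0.0013, 0.0067, 0, 0.01]
    - [0, -0.0013, 0.0067, 0, 0.01]

```text
time: 15.47
ee_pos: [0.4192, -0.2862, 0.0415]
tcp_rot: [-179.7, -2.3, 87.3]
wrist_force: [0.2, 0.7, -4.5]
opening: 0.0198
grasp_force: 82.0
```

Request:
creep_tool:
  motion:
    - [0, 0, 0, 0, 0.045]
    - [0, 0, 0, 0, 0.045]
    - [0, 0, 0, 0, 0.045]
    - [0, 0, 0, 0, 0.045]

```text
time: 15.8
ee_pos: [0.4193, -0.2863, 0.0418]
tcp_rot: [-179.7, -2.3, 87.3]
wrist_force: [-0.3, 0.3, -0.1]
opening: 0.0449
grasp_force: 0.0
```

Request:
creep_tool:
  motion:
    - [0, 0, -0.08, 0, 0.045]
    - [0, 0, -0.16, 0, 0.06]
    - [0, 0, -0.2133, 0, 0.06]
    - [0, 0, -0.2133, 0, 0.06]
    - [0, 0, -0.2133, 0, 0.06]

```text
time: 16.22
ee_pos: [0.4215, -0.2942, 0.209]
tcp_rot: [179.9, -2.0, 87.3]
wrist_force: [1.7, 0.4, 0.2]
opening: 0.0603
grasp_force: 0.0
```

```bash
python3 -c "
from h import *
print(bot.get_obs()['q'].round(1),local((.5527,.0064,.21)))"
```

```text
[-35.8   0.3  -0.1  90.7   1.8  56.9] [0.3063 0.1169 0.0102]
```

Scaled: 0.153 m is 0.204, 0.0585 m is 0.078.

Request:
creep_tool:
  motion:
    - [0.204, 0.078, 0.0067, 0, 0.06]
    - [0.204, 0.078, 0.0067, 0, 0.06]
    - [0.204, 0.078, 0.0067, 0, 0.06]
    - [0.204, 0.078, 0.0067, 0, 0.06]
    - [0.204, 0.078, 0.0067, 0, 0.06]

```text
time: 16.63
ee_pos: [0.4872, -0.1376, 0.2023]
tcp_rot: [-179.7, -2.4, 87.6]
wrist_force: [0.5, -0.2, 0.3]
opening: 0.0602
grasp_force: 0.0
```

Request:
creep_tool:
  motion:
    - [0.204, 0.078, 0.0067, 0, 0.06]
    - [0.204, 0.078, 0.0067, 0, 0.06]
    - [0.204, 0.078, 0.0067, 0, 0.06]
    - [0.204, 0.078, 0.0067, 0, 0.06]
    - [0.204, 0.078, 0.0067, 0, 0.06]

```text
time: 17.05
ee_pos: [0.5527, 0.0126, 0.2026]
tcp_rot: [-179.7, -2.5, 87.6]
wrist_force: [0.2, -0.4, 0.5]
opening: 0.0603
grasp_force: 0.0
```

```bash
python3 -c "
from h import *
im=optics.camera('top');cv2.imwrite('pics/t3.png',im)
cv2.imwrite('pics/t3c.png',cv2.resize(im[190:280,365:495],None,fx=5,fy=5,interpolation=cv2.INTER_CUBIC))
print(bot.get_obs()['q'].round(1),local((.5527,.0064,.1)))"
```

```text
[-0.1  4.7  3.8 89.4  2.4 92.4] [-0.0081  0.0018  0.1023]
```

View pics/t3c.png

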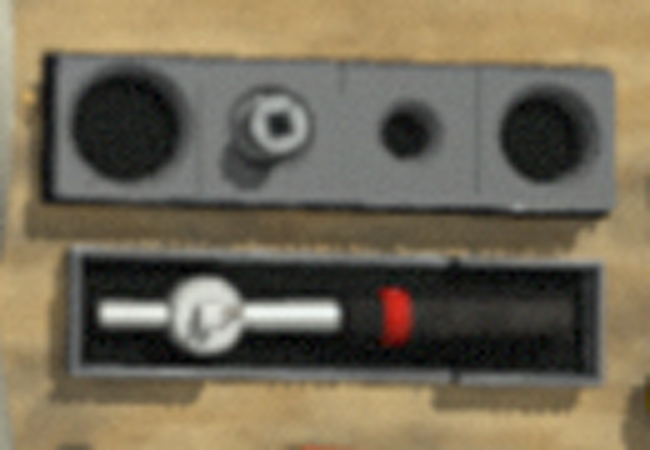

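The ratchet lies flat and centred in the bay (crop 100–575, row 315). Next, the large socket.

Scaled: 0.102 m is 0.136, -0.008 m is -0.0107.

Request:
creep_tool:
  motion:
    - [-0.0107, 0.0027, 0.136, 0, 0.06]
    - [-0.0107, 0.0027, 0.136, 0, 0.06]
    - [-0.0107, 0.0027, 0.136, 0, 0.06]
    - [-0.0107, 0.0027, 0.136, 0, 0.06]
    - [-0.0107, 0.0027, 0.136, 0, 0.06]

```text
time: 17.52
ee_pos: [0.5514, 0.0028, 0.1006]
tcp_rot: [-179.5, -2.4, 87.2]
wrist_force: [0.6, 0.2, 0.4]
opening: 0.06
grasp_force: 0.0
```

```bash
python3 -c "
from h import *
print(local((.5527,.0064,.049)))"
```

```text
[0.0015 0.0015 0.0517]
```

Scaled: 0.051 m is 0.068, 0.03 m is 0.04.

Request:
creep_tool:
  motion:
    - [0.0027, 0.002, 0.04, 0, 0.06]
    - [0.0027, 0.002, 0.068, 0, 0.06]
    - [0.0027, 0.002, 0.068, 0, 0.06]
    - [0.0027, 0.002, 0.068, 0, 0.06]

```text
time: 17.85
ee_pos: [0.5539, 0.0074, 0.0515]
tcp_rot: [-179.7, -2.4, 87.3]
wrist_force: [-0.0, 0.5, 0.7]
opening: 0.0604
grasp_force: 0.0
```

Request:
creep_tool:
  motion:
    - [0, 0, 0, 0, 0.02]
    - [0, 0, 0, 0, 0.02]
    - [0, 0, 0, 0, 0.02]
    - [0, 0, 0, 0, 0.02]
    - [0, 0, 0, 0, 0.02]
  squeeze: 60

```text
time: 18.27
ee_pos: [0.5547, 0.0076, 0.0526]
tcp_rot: [-179.8, -2.4, 87.3]
wrist_force: [-2.7, -1.2, 8.9]
opening: 0.032
grasp_force: 59.0
```

Request:
creep_tool:
  motion:
    - [0, 0, 0, 0, 0.02]
    - [0, 0, 0, 0, 0.02]
    - [0, 0, 0, 0, 0.02]

```text
time: 18.52
ee_pos: [0.5547, 0.0076, 0.0526]
tcp_rot: [-179.8, -2.4, 87.3]
wrist_force: [-2.4, -0.7, 8.2]
opening: 0.032
grasp_force: 59.0
```

Request:
creep_tool:
  motion:
    - [0, 0, -0.08, 0, 0.02]
    - [0, 0, -0.1333, 0, 0.02]
    - [0, 0, -0.2133, 0, 0.02]
    - [0, 0, -0.2133, 0, 0.02]
    - [0, 0, -0.2133, 0, 0.02]

```text
time: 18.93
ee_pos: [0.5564, 0.0008, 0.2189]
tcp_rot: [179.7, -2.4, 87.3]
wrist_force: [0.8, -0.4, -2.3]
opening: 0.0317
grasp_force: 60.7
```

```bash
python3 -c "
from h import *
print(bot.get_obs()['q'].round(1),local((.5057,-.3827,.21)))"
```

```text
[-1.   4.8  5.7 90.5  2.4 91.7] [-0.3855 -0.0326 -0.0074]
```

Scaled: -0.193 m is -0.2573, -0.016 m is -0.0213.

Request:
creep_tool:
  motion:
    - [-0.2573, -0.0213, -0.0053, 0, 0.02]
    - [-0.2573, -0.0213, -0.0053, 0, 0.02]
    - [-0.2573, -0.0213, -0.0053, 0, 0.02]
    - [-0.2573, -0.0213, -0.0053, 0, 0.02]
    - [-0.2573, -0.0213, -0.0053, 0, 0.02]

```text
time: 19.35
ee_pos: [0.5283, -0.1941, 0.2061]
tcp_rot: [-179.7, -2.3, 87.2]
wrist_force: [1.1, 0.8, -2.5]
opening: 0.0317
grasp_force: 60.7
```

Request:
creep_tool:
  motion:
    - [-0.256, -0.0213, -0.0053, 0, 0.02]
    - [-0.256, -0.0213, -0.0053, 0, 0.02]
    - [-0.256, -0.0213, -0.0053, 0, 0.02]
    - [-0.256, -0.0213, -0.0053, 0, 0.02]
    - [-0.256, -0.0213, -0.0053, 0, 0.02]

```text
time: 19.77
ee_pos: [0.5029, -0.3856, 0.2018]
tcp_rot: [-179.6, -2.3, 87.2]
wrist_force: [0.8, -0.8, -1.4]
opening: 0.0315
grasp_force: 60.7
```

```bash
python3 -c "
from h import *
print(bot.get_obs()['q'].round(1),local((.5057,-.3817,.1)))"
```

```text
[-38.2  17.6  18.7  92.7   1.7  54.6] [-1.000e-04  3.200e-03  1.018e-01]
```

Scaled: 0.102 m is 0.136, 0.003 m is 0.004.

Request:
creep_tool:
  motion:
    - [0, 0.004, 0.136, 0, 0.02]
    - [0, 0.004, 0.136, 0, 0.02]
    - [0, 0.004, 0.136, 0, 0.02]
    - [0, 0.004, 0.136, 0, 0.02]
    - [0, 0.004, 0.136, 0, 0.02]

```text
time: 20.18
ee_pos: [0.5062, -0.3776, 0.0998]
tcp_rot: [-179.5, -2.4, 87.3]
wrist_force: [-0.4, -0.2, -1.5]
opening: 0.0321
grasp_force: 60.7
```

Request:
creep_tool:
  motion:
    - [0, 0, 0, 0, 0.02]
    - [0, 0, 0, 0, 0.02]

```text
time: 20.35
ee_pos: [0.5077, -0.3785, 0.1028]
tcp_rot: [-179.8, -2.2, 87.3]
wrist_force: [0.5, -0.6, -2.2]
opening: 0.0317
grasp_force: 60.7
```

```bash
python3 -c "
from h import *
print(local((.5057,-.3817,.068)))"
```

```text
[-0.0046 -0.0017  0.0347]
```

Scaled: 0.034 m is 0.0453, 0.03 m is 0.04.

Request:
creep_tool:
  motion:
    - [-0.006, -0.002, 0.0133, 0, 0.02]
    - [-0.006, -0.002, 0.0267, 0, 0.02]
    - [-0.006, -0.002, 0.04, 0, 0.02]
    - [-0.006, -0.002, 0.0453, 0, 0.02]
    - [-0.006, -0.002, 0.0453, 0, 0.02]

```text
time: 20.77
ee_pos: [0.5044, -0.3808, 0.0655]
tcp_rot: [-179.6, -2.4, 87.3]
wrist_force: [-2.1, -0.6, 3.3]
opening: 0.032
grasp_force: 63.6
```

Request:
creep_tool:
  motion:
    - [0, 0, 0, 0, 0.02]

```text
time: 20.85
ee_pos: [0.5045, -0.3808, 0.0655]
tcp_rot: [-179.6, -2.4, 87.3]
wrist_force: [-2.7, -0.3, 2.6]
opening: 0.0317
grasp_force: 63.6
```

Request:
creep_tool:
  motion:
    - [0, 0, 0, 0, 0.05]
    - [0, 0, 0, 0, 0.05]
    - [0, 0, 0, 0, 0.05]
    - [0, 0, 0, 0, 0.05]

```text
time: 21.18
ee_pos: [0.5048, -0.3808, 0.0656]
tcp_rot: [-179.6, -2.4, 87.3]
wrist_force: [-0.1, 0.1, -0.3]
opening: 0.0502
grasp_force: 0.0
```

Request:
creep_tool:
  motion:
    - [0, 0, -0.08, 0, 0.05]
    - [0, 0, -0.1333, 0, 0.06]
    - [0, 0, -0.2, 0, 0.07]
    - [0, 0, -0.2, 0, 0.07]
    - [0, 0, -0.2, 0, 0.07]

```text
time: 21.6
ee_pos: [0.5068, -0.3882, 0.2228]
tcp_rot: [179.9, -2.1, 87.3]
wrist_force: [0.1, 0.3, 0.7]
opening: 0.0702
grasp_force: 0.0
```

Request:
creep_tool:
  motion:
    - [0.24, 0.02, 0, 0, 0.07]
    - [0.24, 0.02, 0, 0, 0.07]
    - [0.24, 0.02, 0, 0, 0.07]
    - [0.24, 0.02, 0, 0, 0.07]
    - [0.24, 0.02, 0, 0, 0.07]

```text
time: 22.02
ee_pos: [0.5292, -0.2039, 0.2234]
tcp_rot: [-179.6, -2.4, 87.4]
wrist_force: [-0.8, -0.2, -0.2]
opening: 0.0697
grasp_force: 0.0
```

Request:
creep_tool:
  motion:
    - [0.232, 0.02, 0.02, 0, 0.07]
    - [0.232, 0.02, 0.02, 0, 0.07]
    - [0.232, 0.02, 0.02, 0, 0.07]
    - [0.232, 0.02, 0.02, 0, 0.07]
    - [0.232, 0.02, 0.02, 0, 0.07]

```text
time: 22.43
ee_pos: [0.5522, -0.0298, 0.2146]
tcp_rot: [-179.6, -2.4, 87.5]
wrist_force: [0.0, -0.8, -0.3]
opening: 0.0699
grasp_force: 0.0
```

```bash
python3 -c "
from h import *
print(bot.get_obs()['q'].round(1),local((.6525,-.0269,.2)),local((.6525,-.0269,.12)))"
```

```text
[-4.2  5.2  5.6 90.9  2.4 88.2] [0.0066 0.1002 0.0142] [0.0032 0.1007 0.0941]
```

Scaled: 0.1 m is 0.1333, 0.09 m is 0.12.

Request:
creep_tool:
  motion:
    - [0.008, 0.1333, 0.04, 0, 0.07]
    - [0.008, 0.1333, 0.04, 0, 0.07]
    - [0.008, 0.1333, 0.08, 0, 0.07]
    - [0.0053, 0.1333, 0.12, 0, 0.07]
    - [0.0053, 0.1333, 0.12, 0, 0.07]

```text
time: 22.85
ee_pos: [0.6496, -0.0315, 0.1164]
tcp_rot: [-179.0, -2.4, 87.3]
wrist_force: [-1.7, 0.7, -1.5]
opening: 0.0701
grasp_force: 0.0
```

Request:
creep_tool:
  motion:
    - [0, 0, 0, 0, 0.07]

```text
time: 22.93
ee_pos: [0.6505, -0.0317, 0.123]
tcp_rot: [-179.4, -2.4, 87.3]
wrist_force: [-0.5, 0.1, 0.4]
opening: 0.0702
grasp_force: 0.0
```

```bash
python3 -c "
from h import *
im=optics.camera('top');cv2.imwrite('pics/t4c.png',cv2.resize(im[190:280,365:495],None,fx=5,fy=5,interpolation=cv2.INTER_CUBIC))
print(bot.get_obs()['q'].round(1),local((.6525,-.0269,.053)))"
```

```text
[-3.7 18.9 11.8 83.4  2.4 89. ] [0.0019 0.0014 0.0728]
```

View pics/t4c.png

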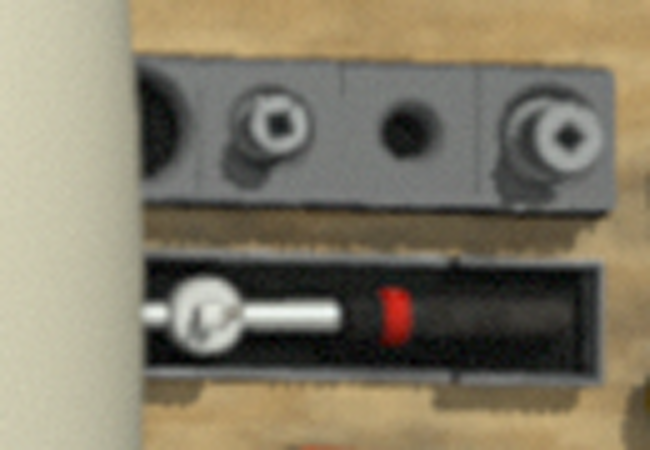

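The large socket is in its well (crop 567,137) and medium and ratchet are unchanged. Grasping the giant.

Scaled: 0.072 m is 0.096, 0.06 m is 0.08.

Request:
creep_tool:
  motion:
    - [0.0033, 0.002, 0.04, 0, 0.07]
    - [0.0033, 0.002, 0.08, 0, 0.07]
    - [0.0033, 0.002, 0.096, 0, 0.07]
    - [0.0033, 0.002, 0.096, 0, 0.07]
    - [0.0033, 0.002, 0.096, 0, 0.07]

```text
time: 23.4
ee_pos: [0.6533, -0.0263, 0.0551]
tcp_rot: [-179.7, -2.4, 87.3]
wrist_force: [-0.4, -0.7, 0.2]
opening: 0.0703
grasp_force: 0.0
```

Request:
creep_tool:
  motion:
    - [0, 0, 0, 0, 0.03]
    - [0, 0, 0, 0, 0.03]
    - [0, 0, 0, 0, 0.03]
    - [0, 0, 0, 0, 0.03]
    - [0, 0, 0, 0, 0.03]
  squeeze: 80

```text
time: 23.82
ee_pos: [0.6541, -0.0263, 0.0558]
tcp_rot: [-179.8, -2.4, 87.3]
wrist_force: [-1.2, 0.5, 8.3]
opening: 0.0394
grasp_force: 80.4
```

Request:
creep_tool:
  motion:
    - [0, 0, 0, 0, 0.03]
    - [0, 0, 0, 0, 0.03]

```text
time: 23.98
ee_pos: [0.6541, -0.0263, 0.0558]
tcp_rot: [-179.8, -2.4, 87.3]
wrist_force: [-0.3, -0.4, 8.0]
opening: 0.0392
grasp_force: 80.4
```

Request:
creep_tool:
  motion:
    - [0, 0, -0.08, 0, 0.03]
    - [0, 0, -0.1333, 0, 0.03]
    - [0, 0, -0.2133, 0, 0.03]
    - [0, 0, -0.2133, 0, 0.03]
    - [0, 0, -0.2133, 0, 0.03]

```text
time: 24.4
ee_pos: [0.6555, -0.0332, 0.2223]
tcp_rot: [179.7, -2.4, 87.3]
wrist_force: [0.3, -0.3, -2.0]
opening: 0.0396
grasp_force: 83.0
```

Request:
creep_tool:
  motion:
    - [0, -0.1733, 0, 0, 0.03]
    - [0, -0.1733, 0, 0, 0.03]
    - [0, -0.1733, 0, 0, 0.03]
    - [0, -0.1733, 0, 0, 0.03]

```text
time: 24.73
ee_pos: [0.5175, -0.0263, 0.2129]
tcp_rot: [-179.3, -2.4, 87.3]
wrist_force: [1.6, 1.1, -3.2]
opening: 0.0394
grasp_force: 83.3
```

```bash
python3 -c "
from h import *
print(bot.get_obs()['q'].round(1),local((.5167,-.1719,.2)))"
```

```text
[-4.1  0.6  0.7 90.8  2.4 88.6] [-0.1458  0.0062  0.0068]
```

Scaled: -0.146 m is -0.1947, 0.006 m is 0.008.

Request:
creep_tool:
  motion:
    - [-0.1947, 0.008, 0.008, 0, 0.03]
    - [-0.1947, 0.008, 0.008, 0, 0.03]
    - [-0.1947, 0.008, 0.008, 0, 0.03]
    - [-0.1947, 0.008, 0.008, 0, 0.03]
    - [-0.1947, 0.008, 0.008, 0, 0.03]

```text
time: 25.15
ee_pos: [0.5223, -0.1763, 0.2007]
tcp_rot: [-179.6, -2.3, 87.1]
wrist_force: [0.4, 0.2, -4.4]
opening: 0.0392
grasp_force: 83.3
```

Request:
creep_tool:
  motion:
    - [-0.0053, 0, 0.12, 0, 0.03]
    - [-0.0053, 0, 0.12, 0, 0.03]
    - [-0.0053, 0, 0.12, 0, 0.03]
    - [-0.0053, 0, 0.12, 0, 0.03]
    - [-0.0053, 0, 0.12, 0, 0.03]

```text
time: 25.57
ee_pos: [0.5227, -0.1724, 0.113]
tcp_rot: [-179.7, -2.4, 87.3]
wrist_force: [0.6, -0.6, -2.0]
opening: 0.0398
grasp_force: 83.1
```

Request:
creep_tool:
  motion:
    - [0, 0, 0, 0, 0.03]
    - [0, 0, 0, 0, 0.03]

```text
time: 25.73
ee_pos: [0.5237, -0.1729, 0.1143]
tcp_rot: [-179.8, -2.3, 87.3]
wrist_force: [-0.3, -0.2, -4.0]
opening: 0.0394
grasp_force: 83.1
```

```bash
python3 -c "
from h import *
print(local((.5167,-.172,.072)))"
```

```text
[-0.0011 -0.0069  0.0423]
```

Scaled: 0.042 m is 0.056, 0.032 m is 0.0427.

Request:
creep_tool:
  motion:
    - [-0.0013, -0.0093, 0.0133, 0, 0.03]
    - [-0.0013, -0.0093, 0.0267, 0, 0.03]
    - [-0.0013, -0.0093, 0.0427, 0, 0.03]
    - [-0.0013, -0.0093, 0.056, 0, 0.03]
    - [-0.0013, -0.0093, 0.056, 0, 0.03]

```text
time: 26.15
ee_pos: [0.515, -0.1713, 0.0681]
tcp_rot: [-179.6, -2.4, 87.3]
wrist_force: [-0.7, 0.3, -4.7]
opening: 0.0392
grasp_force: 90.5
```

Request:
creep_tool:
  motion:
    - [0, 0, 0, 0, 0.03]

```text
time: 26.23
ee_pos: [0.515, -0.1714, 0.0688]
tcp_rot: [-179.6, -2.4, 87.3]
wrist_force: [-0.2, 0.0, -4.0]
opening: 0.0392
grasp_force: 90.6
```

Request:
creep_tool:
  motion:
    - [0, 0, 0, 0, 0.058]
    - [0, 0, 0, 0, 0.058]
    - [0, 0, 0, 0, 0.058]
    - [0, 0, 0, 0, 0.058]

```text
time: 26.57
ee_pos: [0.5155, -0.1717, 0.07]
tcp_rot: [-179.7, -2.4, 87.3]
wrist_force: [-0.2, -0.1, 0.1]
opening: 0.0579
grasp_force: 0.0
```

Request:
creep_tool:
  motion:
    - [0, 0, -0.08, 0, 0.058]
    - [0, 0, -0.1333, 0, 0.058]
    - [0, 0, -0.2, 0, 0.058]
    - [0, 0, -0.2, 0, 0.058]
    - [0, 0, -0.2, 0, 0.058]

```text
time: 26.98
ee_pos: [0.5175, -0.1786, 0.2262]
tcp_rot: [179.9, -2.2, 87.3]
wrist_force: [0.2, -0.8, -0.1]
opening: 0.0575
grasp_force: 0.0
```

Request:
creep_tool:
  motion:
    - [0.2133, 0.0267, 0, 0, 0.05]
    - [0.2133, 0.0267, 0, 0, 0.05]
    - [0.2133, 0.0267, 0, 0, 0.05]
    - [0.2133, 0.0267, 0, 0, 0.05]
    - [0.2133, 0.0267, 0, 0, 0.05]

```text
time: 27.4
ee_pos: [0.544, -0.0139, 0.226]
tcp_rot: [-179.7, -2.5, 87.6]
wrist_force: [0.0, 1.2, 0.0]
opening: 0.0502
grasp_force: 0.0
```

```bash
python3 -c "
from h import *
print(bot.get_obs()['q'].round(1),local((.6826,.0868,.2)))"
```

```text
[-2.6  3.9  5.6 92.   2.5 89.8] [0.1053 0.1344 0.0298]
```

Scaled: 0.134 m is 0.1787, 0.104 m is 0.1387.

Request:
creep_tool:
  motion:
    - [0.1387, 0.1787, 0.04, 0, 0.05]
    - [0.1387, 0.1787, 0.04, 0, 0.05]
    - [0.1387, 0.1787, 0.04, 0, 0.05]
    - [0.1387, 0.1787, 0.04, 0, 0.05]
    - [0.1387, 0.1787, 0.04, 0, 0.05]

```text
time: 27.82
ee_pos: [0.685, 0.0831, 0.1936]
tcp_rot: [-179.4, -2.4, 87.4]
wrist_force: [1.0, -0.2, -1.4]
opening: 0.05
grasp_force: 0.0
```

Request:
creep_tool:
  motion:
    - [-0.004, 0, 0.1067, 0, 0.05]
    - [-0.004, 0, 0.1067, 0, 0.05]
    - [-0.004, 0, 0.1067, 0, 0.05]
    - [-0.004, 0, 0.1067, 0, 0.05]

```text
time: 28.15
ee_pos: [0.68, 0.0796, 0.1175]
tcp_rot: [-179.3, -2.3, 87.3]
wrist_force: [-1.0, 0.2, 1.5]
opening: 0.0504
grasp_force: 0.0
```

Request:
creep_tool:
  motion:
    - [0, 0, 0, 0, 0.05]

```text
time: 28.23
ee_pos: [0.682, 0.0797, 0.122]
tcp_rot: [-179.8, -2.4, 87.3]
wrist_force: [-0.3, -0.6, 0.6]
opening: 0.0503
grasp_force: 0.0
```

```bash
python3 -c "
from h import *
im=optics.camera('top');cv2.imwrite('pics/t5c.png',cv2.resize(im[190:280,365:495],None,fx=5,fy=5,interpolation=cv2.INTER_CUBIC))
print(bot.get_obs()['q'].round(1),local((.6826,.0868,.049)))"
```

```text
[ 5.8 23.2 17.2 83.7  2.4 98.5] [ 0.0039 -0.0002  0.0742]
```

View pics/t5c.png

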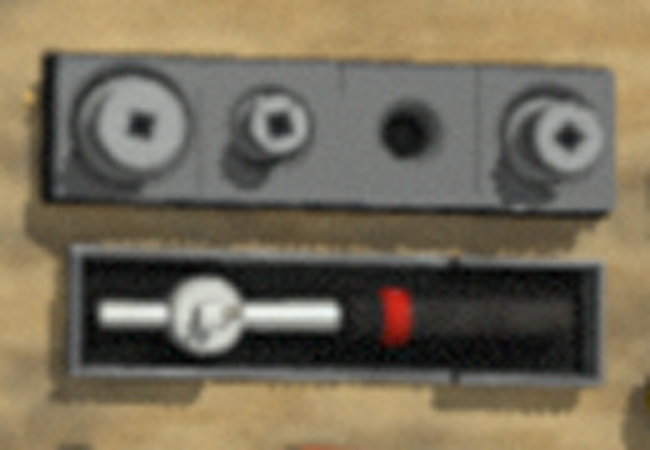

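The giant is in its well (crop 142,125). Now the small one.

Request:
creep_tool:
  motion:
    - [0.0053, 0, 0.04, 0, 0.05]
    - [0.0053, 0, 0.08, 0, 0.05]
    - [0.0053, 0, 0.0973, 0, 0.05]
    - [0.0053, 0, 0.0973, 0, 0.05]
    - [0.0053, 0, 0.0973, 0, 0.05]

```text
time: 28.7
ee_pos: [0.6818, 0.0869, 0.0483]
tcp_rot: [-179.7, -2.4, 87.3]
wrist_force: [-0.6, -0.1, 0.9]
opening: 0.05
grasp_force: 0.0
```

Request:
creep_tool:
  motion:
    - [0, 0, 0, 0, 0.01]
    - [0, 0, 0, 0, 0.01]
    - [0, 0, 0, 0, 0.01]
    - [0, 0, 0, 0, 0.01]
    - [0, 0, 0, 0, 0.01]
  squeeze: 50

```text
time: 29.12
ee_pos: [0.6825, 0.087, 0.0492]
tcp_rot: [-179.8, -2.4, 87.3]
wrist_force: [-0.1, -0.9, 6.6]
opening: 0.0199
grasp_force: 48.6
```

Request:
creep_tool:
  motion:
    - [0, 0, 0, 0, 0.01]
    - [0, 0, 0, 0, 0.01]

```text
time: 29.28
ee_pos: [0.6825, 0.087, 0.0491]
tcp_rot: [-179.8, -2.4, 87.3]
wrist_force: [-0.8, -0.7, 7.1]
opening: 0.0198
grasp_force: 48.6
```

Scaled: -0.17 m is -0.2267, -0.1 m is -0.1333.

Request:
creep_tool:
  motion:
    - [0, 0, -0.08, 0, 0.01]
    - [0, 0, -0.1333, 0, 0.01]
    - [0, 0, -0.2267, 0, 0.01]
    - [0, 0, -0.2267, 0, 0.01]
    - [0, 0, -0.2267, 0, 0.01]

```text
time: 29.7
ee_pos: [0.6838, 0.0798, 0.2271]
tcp_rot: [179.6, -2.5, 87.3]
wrist_force: [1.7, 0.1, 0.8]
opening: 0.0202
grasp_force: 49.1
```

Request:
creep_tool:
  motion:
    - [-0.0533, -0.2, 0, 0, 0.01]
    - [-0.0533, -0.2, 0, 0, 0.01]
    - [-0.0533, -0.2, 0, 0, 0.01]
    - [-0.0533, -0.2, 0, 0, 0.01]
    - [-0.0533, -0.2, 0, 0, 0.01]

```text
time: 30.12
ee_pos: [0.5259, 0.0462, 0.2172]
tcp_rot: [-179.6, -2.4, 87.3]
wrist_force: [0.9, 0.7, -0.8]
opening: 0.0198
grasp_force: 49.3
```

Request:
creep_tool:
  motion:
    - [-0.24, -0.016, -0.0107, 0, 0.01]
    - [-0.24, -0.016, -0.0107, 0, 0.01]
    - [-0.24, -0.016, -0.0107, 0, 0.01]
    - [-0.24, -0.016, -0.0107, 0, 0.01]
    - [-0.24, -0.016, -0.0107, 0, 0.01]

```text
time: 30.53
ee_pos: [0.5094, -0.1366, 0.2172]
tcp_rot: [-179.7, -2.3, 87.1]
wrist_force: [-0.2, 0.2, -0.1]
opening: 0.0196
grasp_force: 49.3
```

Request:
creep_tool:
  motion:
    - [-0.2333, -0.0133, -0.0093, 0, 0.01]
    - [-0.2333, -0.0133, -0.0093, 0, 0.01]
    - [-0.2333, -0.0133, -0.0093, 0, 0.01]
    - [-0.2333, -0.0133, -0.0093, 0, 0.01]
    - [-0.2333, -0.0133, -0.0093, 0, 0.01]

```text
time: 30.95
ee_pos: [0.4909, -0.312, 0.2162]
tcp_rot: [-179.7, -2.3, 87.1]
wrist_force: [0.5, -0.1, 0.1]
opening: 0.0199
grasp_force: 49.3
```

```bash
python3 -c "
from h import *
print(bot.get_obs()['q'].round(1),local((.5094,-.3126,.1)))"
```

```text
[-33.2  10.1  11.3  92.6   1.8  59.7] [-0.0042  0.0192  0.116 ]
```

Scaled: 0.115 m is 0.1533, 0.07 m is 0.0933.

Request:
creep_tool:
  motion:
    - [-0.0053, 0.0253, 0.04, 0, 0.01]
    - [-0.0053, 0.0253, 0.0933, 0, 0.01]
    - [-0.0053, 0.0253, 0.1533, 0, 0.01]
    - [-0.0053, 0.0253, 0.1533, 0, 0.01]
    - [-0.0053, 0.0253, 0.1533, 0, 0.01]

```text
time: 31.37
ee_pos: [0.5089, -0.3061, 0.0995]
tcp_rot: [-179.4, -2.5, 87.3]
wrist_force: [-0.2, 0.7, 1.1]
opening: 0.0201
grasp_force: 49.4
```

Request:
creep_tool:
  motion:
    - [0, 0, 0, 0, 0.01]
    - [0, 0, 0, 0, 0.01]

```text
time: 31.53
ee_pos: [0.5114, -0.3077, 0.1046]
tcp_rot: [-179.9, -2.2, 87.3]
wrist_force: [-0.6, 0.4, -0.6]
opening: 0.0199
grasp_force: 49.4
```

```bash
python3 -c "
from h import *
print(local((.5094,-.3126,.065)))"
```

```text
[-0.0065 -0.0017  0.0394]
```

Request:
creep_tool:
  motion:
    - [-0.0073, -0.002, 0.0133, 0, 0.01]
    - [-0.0073, -0.002, 0.0267, 0, 0.01]
    - [-0.0073, -0.002, 0.04, 0, 0.01]
    - [-0.0073, -0.002, 0.052, 0, 0.01]
    - [-0.0073, -0.002, 0.052, 0, 0.01]

```text
time: 31.95
ee_pos: [0.5081, -0.3108, 0.0617]
tcp_rot: [-179.7, -2.3, 87.3]
wrist_force: [0.3, 0.2, 4.2]
opening: 0.0198
grasp_force: 52.6
```

Request:
creep_tool:
  motion:
    - [0, 0, 0, 0, 0.01]

```text
time: 32.03
ee_pos: [0.5081, -0.3108, 0.0617]
tcp_rot: [-179.7, -2.3, 87.3]
wrist_force: [0.1, 0.2, 4.1]
opening: 0.0201
grasp_force: 52.6
```

```bash
python3 -c "
from h import *
print(local((.5094,-.3126,.063)))"
```

```text
[-0.0017  0.0014 -0.0014]
```

Seated, with floor contact at the expected height. Release, retreat and check.

Request:
creep_tool:
  motion:
    - [0, 0, 0, 0, 0.045]
    - [0, 0, 0, 0, 0.045]
    - [0, 0, 0, 0, 0.045]
    - [0, 0, 0, 0, 0.045]

```text
time: 32.37
ee_pos: [0.5079, -0.3106, 0.0612]
tcp_rot: [-179.6, -2.4, 87.3]
wrist_force: [1.2, 0.3, -0.9]
opening: 0.0449
grasp_force: 0.0
```

Request:
creep_tool:
  motion:
    - [0, 0, -0.08, 0, 0.045]
    - [0, 0, -0.1333, 0, 0.06]
    - [0, 0, -0.2133, 0, 0.06]
    - [0, 0, -0.2133, 0, 0.06]
    - [0, 0, -0.2133, 0, 0.06]

```text
time: 32.78
ee_pos: [0.5103, -0.3184, 0.2296]
tcp_rot: [179.9, -2.1, 87.3]
wrist_force: [1.2, -1.0, 0.7]
opening: 0.0598
grasp_force: 0.0
```

Request:
creep_tool:
  motion:
    - [0.2667, 0, 0, 0, 0.06]
    - [0.2667, 0, 0, 0, 0.06]
    - [0.2667, 0, 0, 0, 0.06]
    - [0.2667, 0, 0, 0, 0.06]
    - [0.2667, 0, 0, 0, 0.06]

```text
time: 33.2
ee_pos: [0.5179, -0.1153, 0.2299]
tcp_rot: [-179.6, -2.4, 87.3]
wrist_force: [-0.1, 0.5, -0.2]
opening: 0.0606
grasp_force: 0.0
```

Request:
creep_tool:
  motion:
    - [0.2667, 0, 0, 0, 0.06]
    - [0.2667, 0, 0, 0, 0.06]
    - [0.2667, 0, 0, 0, 0.06]
    - [0.2667, 0, 0, 0, 0.06]
    - [0.2667, 0, 0, 0, 0.06]

```text
time: 33.62
ee_pos: [0.5273, 0.0846, 0.2382]
tcp_rot: [-179.6, -2.4, 87.3]
wrist_force: [0.2, -0.3, -0.0]
opening: 0.0601
grasp_force: 0.0
```

Request:
creep_tool:
  motion:
    - [0, 0, 0, 0, 0.06]
    - [0, 0, 0, 0, 0.06]

```text
time: 33.78
ee_pos: [0.5275, 0.0836, 0.2378]
tcp_rot: [-179.6, -2.4, 87.5]
wrist_force: [-0.8, -0.6, -0.1]
opening: 0.06
grasp_force: 0.0
```

```bash
python3 - <<'E'
from ov import *
a=optics.camera('top');b=optics.camera('scene');S=[];T=[]
C=np.array([.5112,-.2778]);v=np.array([.0523,.9986])
for o,r,h in((.105,21,.05),(.035,14,.042),(-.035,11,.04),(-.105,17,.046)):
    for n,L in(("top",T),("scene",S)): L.append((n,circ(C+o*v,r/1000,.014+h),(0,0,255)))
overlay(a,T,365,190,130,90,5,"pics/e1.png");overlay(b,S,335,155,130,40,5,"pics/e2.png")
cv2.imwrite("pics/e.png",cv2.resize(cv2.vconcat([cv2.imread("pics/e1.png"),cv2.imread("pics/e2.png")]),None,fx=.92,fy=.92))
E
```

```text
(no output)
```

View pics/e.png

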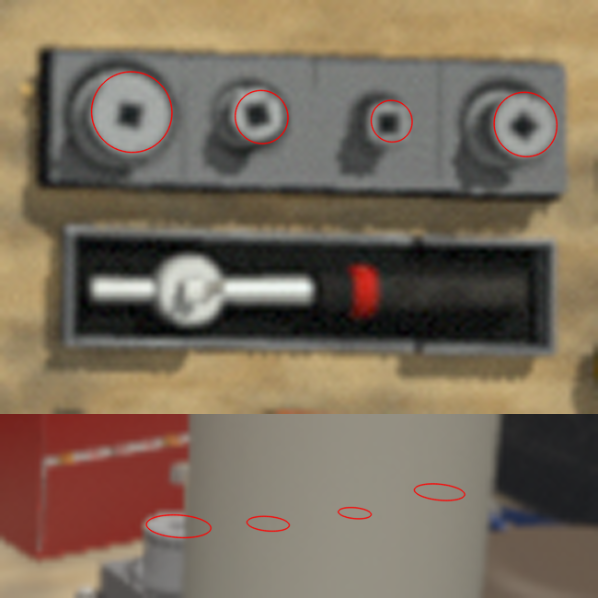

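All four tops sit on the circles predicted for seated sockets in the top view, and the ratchet lies flat in the bay. In the scene view only the giant shows, at about (178,525), and it sits at the predicted height. Handing in.

```bash
python3 -c "
from workcell import bot, optics
print(bot.job_done())"
```

```text
the job is handed in; nothing more can be done
None
```

I put the four sockets in their wells and the ratchet flat in its bay, and handed the job in at about 34 s of the 125 s; no verdict came back, but the last top picture shows all five in place.

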